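Turn the bisque needle case name-plate up and hold it up in the tongs

ROBOT

A 7-joint arm with a two-finger parallel gripper is mounted at the origin on the work surface. World frame = base frame: x ahead of the robot, y to its left, z up, the work surface at z = 0. Lengths are in m, angles in rad, forces in N, time in s.
With the tool pointing down it reaches from about 0.4 to 0.85 m from the base axis. Payload 6.9 kg.
Tool frame: the origin (TCP) lies at the very end of the fingers, on their centre line; the grasp point (between the pads) lies 19 mm behind it (bot.hold_point_z is the distance from the TCP to the grasp point, in m); z points along the fingers, y is the line along which they close (so a half turn about z gives the same grasp; the last joint's range is limited). The gripper opens to 85 mm and grips with 20 to 120 N. Pads are 22 mm wide; open, the fingers measure 114 mm over their backs; the gripper's body (76 mm by 85 mm) begins 54 mm behind the grasp point. The pads swing forward as they close: fully open they stand 13 mm farther back than shut.
Start: joints at [1.294, 0.507, -0.238, 1.5, 0.126, 1.149, -0.155], TCP at [0.233, -0.58, 0.231] pointing down, gripper open.
Joint ranges: [-3.08, 3.08], [-0.24, 2.05], [-1.43, 1.35], [0, 2.5], [-1.52, 4.66], [0.17, 1.96], [-2.89, 2.89]. Speed limits (rad/s): [2.39, 2.39, 3.14, 3.14, 3.14, 3.14, 3.14].

INTERFACE

Orientations are given as a 3x3 rotation matrix whose columns are the frame's x, y, z axes.
In Python, from rig import bot, imaging gives the robot as it stands.
- The arm moves only by the tool play_rows, never from a script. Its argument "series" is a list of rows, each a list of 7 numbers: the shift along the tool's x, y, z in units of 30 mm (1.0 is 30 mm), then the turn, a rotation vector about the tool's x, y, z in units of 6 degrees (1.0 is 6 degrees), then the closure, from 0 (fully open) to 1 (shut). In form: [[tx, ty, tz, rx, ry, rz, jaw], ...]. A call has 1 to 20 rows; each row shifts and turns the commanded pose from where the row before left it, along the tool's axes as they then stand; what a row does not reach is not made up. A row lasts 1/12 s, in which the tool goes at most 41.7 mm and 7.16 degrees, less where a joint would pass 70% of its speed; a pose out of reach is approached as far as the arm can. A call is refused whole if a number of a shift passes 1 or a number of a turn 1, either way. A call with a gripper value outside its range is refused whole. The fingers move at their own pace and stop on an object; "force" is the grip in N (left out, the last holds). Time passes only in rows, so rows that do not move let the fingers close. It gives the time, the measured TCP pose, the force, the opening and the grip force at its end, in the units of the state.
- bot.state(): the state, without advancing time (a new reading comes with each control period).
- imaging.snapshot(name): name is "side" or "top"; returns (picture, depth): 384x512x3 uint8, red, green, blue; 384x512 float32, m along the optical axis (not along the pixel's ray), 0 where there is no reading.
- imaging.camera_info(name): a dict with "mtx" (3x3 intrinsics, pixels), "k1" (the pictures are not rectified: a ray, as slopes to the right and down, at radius r is drawn at 1 + k1 r^2 times it, then the intrinsics apply), "pose" (4x4, takes a point from camera to world coordinates). Camera axes: x right, y down, z forward; pixel columns grow to the right and rows downward; lengths in m; the calibration is good to about 2 mm. A picture is of the moment at which its call begins. camera_info takes no time and is no camera call.
- bot.close_job(): hands the job in; it is judged then, once.
The state is a dict: "time": time; "joint_pos": joint angles; "qvel": joint speeds; "joint_torque": joint torques, N m; "eef_pos": TCP position; "tool_rot": TCP orientation; "force": force on the tool from outside, world axes, zero at the start; "ft_torque": the same for the moment, N m; "finger_gap": opening from 0.0 (shut) to 1.0 (fully open); "gripper_force": force on a finger pad.
Only numpy, scipy, OpenCV 4.12 (cv2) and the standard library are available. Lean on these libraries where they do the work, as an engineer would, in place of code of your own. Each camera call takes 0.05 s, during which the arm holds its last target. There are 200 camera calls.

TASK

The white bisque needle case lies on the glass shelf with its oval brass name-plate turned to the side. Roll it along the shelf until the name-plate faces up, then pick up the wooden spring tongs, close their cork tips on the case and lift it well clear of the shelf (a hand's breadth), name-plate still facing up, for the catalogue photograph. Finish while holding it there: only the tongs hold the case, the gripper holds only the tongs, and the other pieces on the shelf stay where they are.

Things in the scene. Friction and masses are not known exactly. Their poses are not given: they have to be found in the camera images.
- needle_case: White bisque (unglazed porcelain) needle case: a cylinder 24 mm in diameter, 80 mm long, 35 to 60 g, lying on the shelf, with two thin brass bands and one oval brass name-plate. Origin: its centre, 12 mm above the shelf as it lies. y axis: along its length; z axis: out through the name-plate. It stays where it is left (slight rolling resistance).
- name_plate (a point): Centre of the oval brass name-plate (25 x 11 mm, almost flush, halfway along the needle case). It starts about 80 degrees from straight up, on the side away from the robot: rolling the case some 17 mm towards the robot brings it up. A fingertip resting on top travels twice as far as the case rolls.
- tongs: Beech spring tongs lying on their side, 227 mm long, 20 mm high, about 70 g: two flat leaves spread from a head block (82 to 118 mm behind the origin) to cork-faced tips. Origin: underside, midway between the thumb pads (30 mm long, 53 mm over their outer faces at rest), where the gripper takes them across both leaves. x: towards the tips; y: the closing line; z: up.
- tongs_tips (a point): Point midway between the two cork faces, 94 mm ahead of the tongs' origin and 10 mm above their underside. The faces are 32 mm long, 18 mm high, 61 mm apart at rest (tips 83 mm wide outside, ending 109 mm ahead of the origin). With the thumb pads squeezed to 46 mm over all, they are about 46 mm apart; at about 35 mm they meet the 24 mm case, parallel.
- tongs_left (a joint): Closing angle of the left leaf (+y side), hinged 90 mm behind the tongs' origin; the right leaf mirrors it. 0: open, at rest; about 0.10: closed on the 24 mm case; 0.165: shut. A spring opens it: about 3 N at the thumb pads to start closing, 5 N to reach the case. 15 to 25 N in all grips the case firmly.
- shelf: Clear float-glass shelf, 600 x 1700 x 12 mm, fixed, on steel stand-offs. Origin: on the plinth under its centre; the glass top face is 32 mm above the origin (z = 0.032).
- wood_case: Bystander: turned wooden needle case with beads and waists, 20 mm in diameter, 95 mm long, lying on the shelf along its own y; origin at its centre, 10 mm above the shelf. No name-plate.
- bronze_thimble: Bystander: dark bronze thimble, 25 mm tall, 20 mm wide, standing mouth down; origin at the centre of its underside.
- bisque_thimble: Bystander: white bisque thimble, 28 mm tall, 22 mm wide, standing mouth down; origin at the centre of its underside.
- turtle: Bystander: carved grey-green soapstone turtle, about 78 x 66 mm and 31 mm tall; origin at the centre of its underside.
- pear_weight: Bystander: brass sewing weight shaped like a pear, 53 mm wide, 73 mm tall; origin at the centre of its underside.
- reel: Bystander: empty wooden cotton reel, 33 mm wide, 38 mm tall, standing; origin at the centre of its underside.
Things that resemble listed ones, but are neither listed nor needed, are in the scene too. What is shaped like the needle_case but purple is not meant.

How it is judged:
On the way, in this order (a step that is already met when the one before it is completed fails the run):
1. the needle case lies on the shelf with its name-plate facing up (angle between needle_case's own z axis and vertical below 0.5 rad and height (world z) of needle_case below 0.049 m and linear speed of needle_case below 0.02 m/s and contact force between shelf and needle_case above 0.1 N), for 0.3 s.
2. the needle case is lifted in the tongs (height (world z) of needle_case above 0.092 m and angle between needle_case's own z axis and vertical below 0.6 rad and contact force between tongs and needle_case above 0.5 N and contact force between each of the arm, the fingers and needle_case below 0.1 N and contact force between the fingers and tongs above 1 N and contact force between shelf and tongs below 0.05 N), for 0.2 s.
At the end, for the whole second after the job is handed in: The needle case hangs still in the closed tongs with its centre at least 60 mm above the glass, its name-plate within 0.6 rad (34 degrees) of straight up; the fingers grip the tongs, the robot does not touch the case, and the tongs do not touch the shelf (all of step 2 and linear speed of needle_case below 0.03 m/s); the arm keeps its last pose, push and grip.
It fails at once if the needle case is raised off the shelf before its name-plate faces up (height (world z) of needle_case above 0.062 m and angle between needle_case's own z axis and vertical above 0.8 rad).
It fails at once if the needle case is lifted with the gripper's own fingers (height (world z) of needle_case above 0.057 m and contact force between the fingers and needle_case above 0.3 N).
It fails at once if a bystander is disturbed (moved more than 25 mm) (distance of any of wood_case, bronze_thimble, bisque_thimble, turtle, pear_weight, reel from where it was at the start of the episode above 0.025 m).
It also fails if it takes over 51 s, if anything falls off the work surface, if the arm or the gripper's body presses on something with over 40 N, if the wrist force passes 120 N, or if a joint passes its speed limit or range.

## Working session

There is one attempt and no reset: what is moved stays moved. The work goes in short steps, Python scripts to look and compute and a tool call to move; the robot and the scene stay as the last step left them, time stands still between calls to the robot, and variables do not carry over. Pictures are saved under pics/ and viewed, at most 13 in all, crops included, and the job is handed in when it is done.

Besides the shell and the picture viewer there is one more tool, called after "Emit:" as name(argument=value, ...), one argument or row to a line, values as JSON. play_rows: Moves the arm, as the interface text tells. Its arguments: {"type":"object","properties":{"series":{"type":"array"},"force":{"type":"number"}},"required":["series"]}

```bash
mkdir -p pics; ls
python3 - <<'E'
from rig import bot, imaging
import cv2,numpy as np
for n in("side","top"):
    p,d=imaging.snapshot(n); np.savez(f"{n}0.npz",p=p,d=d)
    cv2.imwrite(f"pics/{n}0.png",cv2.resize(p[:,:,::-1],(800,600)))
    c=imaging.camera_info(n); print(n,c)
print(bot.state(), bot.hold_point_z)
E
```

```text
pics
side {'mtx': array([[412.13220067,   0.        , 247.83291921],
       [  0.        , 412.13220067, 191.70637961],
       [  0.        ,   0.        ,   1.        ]]), 'k1': -0.017929145520620825, 'pose': array([[-0.96886264, -0.1607804 ,  0.18829456,  0.24928195],
       [-0.24729441,  0.6660646 , -0.70370692,  0.88080984],
       [-0.01227406, -0.72835953, -0.6850852 ,  0.90822165],
       [ 0.        ,  0.        ,  0.        ,  1.        ]])}
top {'mtx': array([[368.41962713,   0.        , 254.8135993 ],
       [  0.        , 368.41962713, 194.19445409],
       [  0.        ,   0.        ,   1.        ]]), 'k1': -0.0011459579665796353, 'pose': array([[-0.02013558, -0.99518625,  0.09591078,  0.3650936 ],
       [-0.999592  ,  0.01809482, -0.02210014,  0.01295411],
       [ 0.02025826, -0.09631665, -0.99514457,  0.98685751],
       [ 0.        ,  0.        ,  0.        ,  1.        ]])}
{'time': 0.1, 'joint_pos': array([ 1.29351455,  0.50825469, -0.23752311,  1.5010308 ,  0.12568757,
        1.14888053, -0.15481744]), 'qvel': array([ 9.25558810e-04, -5.94678658e-04, -2.45984512e-05, -2.23781978e-03,
       -1.72424385e-04,  5.71696583e-04, -6.17441629e-04]), 'joint_torque': array([-5.60186076e-03, -6.21839905e+01, -2.19484158e+00, -2.50206578e+01,
        1.25178171e-02,  7.76100758e-03,  2.16996136e-05]), 'eef_pos': array([ 0.23320597, -0.57938436,  0.23051644]), 'tool_rot': array([[ 9.27636088e-01,  3.73484826e-01, -6.10176442e-04],
       [ 3.73485324e-01, -9.27634931e-01,  1.46544720e-03],
       [-1.86986875e-05, -1.58729366e-03, -9.99998740e-01]]), 'force': array([0.65544812, 0.58877238, 0.01561286]), 'ft_torque': array([ 0.00084262, -0.05642361,  0.00133081]), 'gripper_force': 0.0, 'finger_gap': 0.9998927063959789} 0.0187
```

View pics/top0.png

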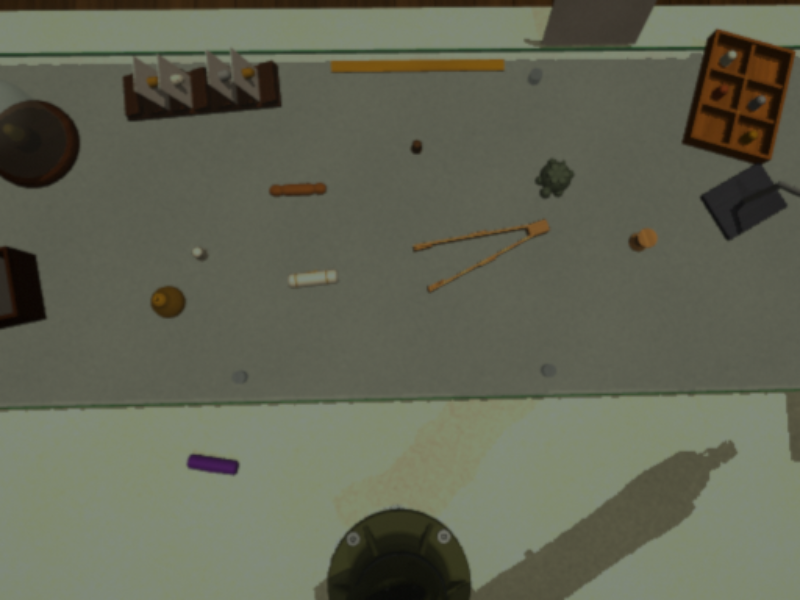

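View pics/side0.png

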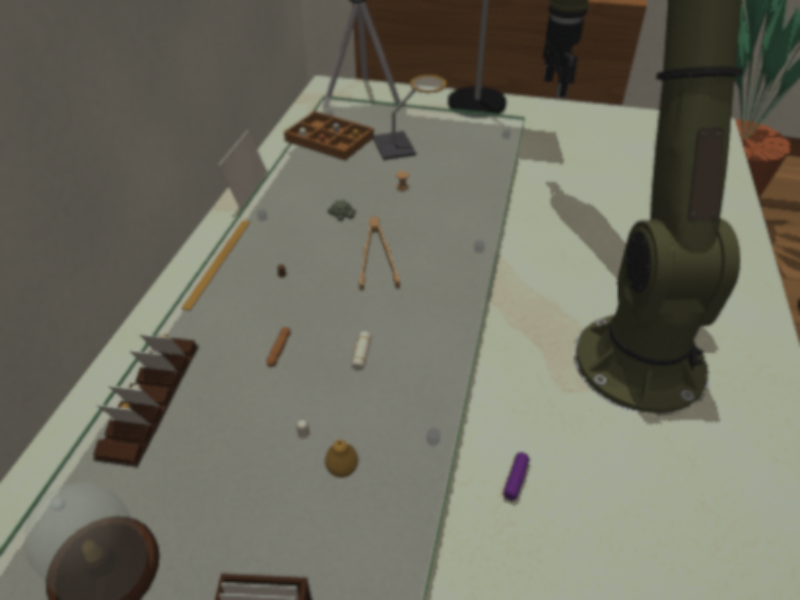

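The top view, in 800x600 pixels, shows these candidates:
- White cylinder with brass bands at (313,278).
- Brown wooden case at (298,189).
- Purple cylinder at (213,464), off the shelf.
- White thimble at (198,253).

The white banded cylinder matches the description. The tongs are at about (480,255), with the head at (538,228) and the tips at (418,247) and (432,288). The orange ruler at (418,66) is not needed.

```bash
cat > h.py <<'E'
import numpy as np, cv2
from rig import bot, imaging
def ray(n,uv):
    c=imaging.camera_info(n); K=c["mtx"]; T=c["pose"]
    q=(np.atleast_2d(uv)-K[:2,2])/K[[0,1],[0,1]]
    s=q.copy()
    for _ in range(5): s=q/(1+c["k1"]*(s**2).sum(1,keepdims=True))
    return T[:3,3], np.c_[s,np.ones(len(s))]@T[:3,:3].T
def onplane(n,uv,z):
    o,d=ray(n,uv); return o+d*((z-o[2])/d[:,2])[:,None]
def meet(a,ua,b,ub):
    o1,d1=ray(a,ua);o2,d2=ray(b,ub);A=np.c_[d1[0],-d2[0]];t=np.linalg.lstsq(A,o2-o1,rcond=None)[0]
    p,q=o1+d1[0]*t[0],o2+d2[0]*t[1]; return (p+q)/2,np.linalg.norm(p-q)
def blob(mask,box):
    m=np.zeros(mask.shape,np.uint8); x0,y0,x1,y1=box; m[y0:y1,x0:x1]=mask[y0:y1,x0:x1]
    n,l,s,c=cv2.connectedComponentsWithStats(m.astype(np.uint8),connectivity=8)
    return [(l==i) for i in range(1,n) if s[i,4]>25]
E
python3 - <<'E'
from h import *
T=np.load("top0.npz")["p"];S=np.load("side0.npz")["p"]
def hsv(p): return [a.astype(int) for a in cv2.split(cv2.cvtColor(p,cv2.COLOR_RGB2HSV))]
cs={}
for n,p,box in(("top",T,(178,168,222,188)),("side",S,(220,208,242,238))):
    g=p.max(2); x0,y0,x1,y1=box; bg=np.median(g[y0:y1,x0:x1]); m=g>bg+35
    for b in blob(m,box):
        ys,xs=np.nonzero(b); uv=np.c_[xs,ys].astype(float)
        r=cv2.minAreaRect(uv.astype(np.float32)); bp=onplane(n,cv2.boxPoints(r),.044)
        P=onplane(n,uv,.044); c=P.mean(0); w,v=np.linalg.eigh(np.cov((P-c)[:,:2].T)); q=(P-c)[:,:2]@v
        cs[n]=np.array(r[0]); print(n,len(xs),r[0],c,v[:,1],np.ptp(q,axis=0))
print("case",meet("top",cs["top"],"side",cs["side"]))
for n,p,box in(("top",T,(255,130,360,195)),("side",S,(225,135,262,188))):
    h,s,v=hsv(p); m=(s>70)&(h<25)
    for b in blob(m,box):
        ys,xs=np.nonzero(b); P=onplane(n,np.c_[xs,ys].astype(float),.050)
        c=P.mean(0); w,vv=np.linalg.eigh(np.cov((P-c)[:,:2].T)); q=(P-c)[:,:2]@vv; print(n,"tongs",len(xs),(xs.min(),ys.min(),xs.max(),ys.max()),c,vv[:,1],np.ptp(q,axis=0))
        np.save(n+"_tongs.npy",np.c_[xs,ys])
a=cv2.resize(T[120:200,170:370,::-1],(800,320),interpolation=cv2.INTER_CUBIC)
b=cv2.resize(S[130:245,200:300,::-1],None,fx=2.3,fy=2.3,interpolation=cv2.INTER_CUBIC)
o=np.zeros((600,800,3),np.uint8);o[:320]=a;o[325:325+b.shape[0],:b.shape[1]]=b
b2=cv2.resize(S[200:245,210:250,::-1],None,fx=6,fy=6,interpolation=cv2.INTER_CUBIC);o[325:325+b2.shape[0],300:300+b2.shape[1]]=b2
cv2.imwrite("pics/c1.png",np.clip(o*1.4,0,255).astype(np.uint8))
E
```

```text
top 72 (198.57789611816406, 177.3565673828125) [0.50249728 0.13565288 0.044     ] [-0.06962295  0.99757338] [0.01072668 0.04408294]
side 43 (230.7058868408203, 221.67649841308594) [0.5034255  0.12568937 0.044     ] [-0.06719548  0.99773983] [0.01083491 0.0434395 ]
case (array([0.50039849, 0.13451666, 0.05482822]), np.float64(0.0003590214459701846))
top tongs 634 (np.int64(264), np.int64(140), np.int64(351), np.int64(186)) [ 0.54969275 -0.15309731  0.05      ] [-0.30923155  0.95098678] [0.08282151 0.22751298]
side tongs 239 (np.int64(230), np.int64(139), np.int64(255), np.int64(184)) [ 0.54508636 -0.14509458  0.05      ] [-0.33066269  0.94374901] [0.07947808 0.23622291]
```

View pics/c1.png

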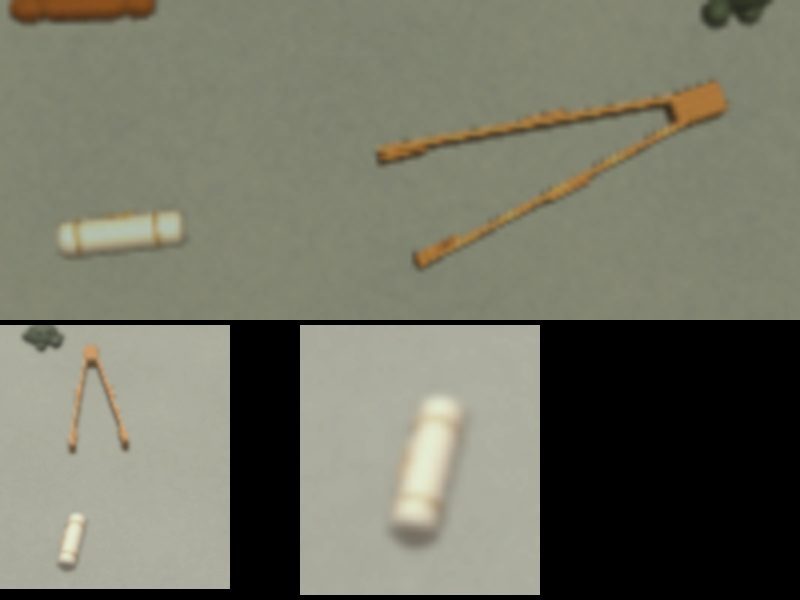

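The close crop confirms the choice: a white body with two brass bands and the edge of the plate just visible on the far side, centred near top pixel (200,178). The threshold clipped the ends (44 mm instead of 80 mm), so I'll redo the mask and get the tongs axis.

```bash
cat >> h.py <<'E'
def case_pose(p,n,box,thr=14):
    L=cv2.GaussianBlur(p,(3,3),0).max(2).astype(int); x0,y0,x1,y1=box; m=L>np.median(L[y0:y1,x0:x1])+thr
    b=max(blob(m,box),key=lambda b:b.sum()); ys,xs=np.nonzero(b)
    P=onplane(n,np.c_[xs,ys].astype(float),.044); c=P.mean(0); v=np.linalg.eigh(np.cov((P-c)[:,:2].T))[1]; q=(P-c)[:,:2]@v
    mid=c[:2]+v@((q.max(0)+q.min(0))/2); ax=v[:,1]*np.sign(v[1,1])
    return mid,ax,np.ptp(q,axis=0),(xs.mean(),ys.mean())
E
python3 - <<'E'
from h import *
T=np.load("top0.npz")["p"];S=np.load("side0.npz")["p"]
a=case_pose(T,"top",(175,160,225,196)); b=case_pose(S,"side",(215,200,247,245)); print(a,b,meet("top",a[3],"side",b[3]))
for n in("top","side"):
    P=onplane(n,np.load(n+"_tongs.npy").astype(float),.045)[:,:2]; c=P.mean(0)
    v=np.linalg.eigh(np.cov((P-c).T))[1]; x=v[:,1]*np.sign(v[1,1])
    for _ in range(3):
        y=np.array([-x[1],x[0]]); q=np.c_[(P-c)@x,(P-c)@y]; hi,lo=q[:,0].max(),q[:,0].min()
        t=q[q[:,0]>hi-.022]; hd=q[q[:,0]<lo+.03]
        ty=(t[:,1].max()+t[:,1].min())/2; hy=(hd[:,1].max()+hd[:,1].min())/2
        th=(ty-hy)/(hi-lo-.026); x=x+th*y; x/=np.linalg.norm(x)
    o=c+x*(lo+.118)+y*hy; print(n,"origin",o,c+x*(hi-.109)+y*hy,"x",x,np.degrees(np.arctan2(x[1],x[0])),hi-lo,np.ptp(t[:,1]),np.ptp(hd[:,1]))
E
```

```text
(array([0.50239022, 0.13345635]), array([-0.09179208,  0.9957782 ]), array([0.01783775, 0.07606486]), (np.float64(199.70792079207922), np.float64(177.2128712871287))) (array([0.50377487, 0.12486897]), array([-0.09880841,  0.99510648]), array([0.01971285, 0.07818761]), (np.float64(230.62790697674419), np.float64(221.7674418604651))) (array([0.50132505, 0.13208011, 0.05160118]), np.float64(8.560916953694782e-05))
top origin [ 0.54850159 -0.14962794] [ 0.54800904 -0.14813453] x [-0.31321841  0.94968112] 108.25329403151159 0.2285725433006919 0.08326647118530864 0.024326295325641997
side origin [ 0.54825047 -0.15078662] [ 0.54512492 -0.14135573] x [-0.31458987  0.94922769] 108.3360564409843 0.23693532719125227 0.07934784603027875 0.022273982270703138
```

Emit:
play_rows(
  series=[
    [0.65, -0.7, 0, 0, 0, 0, 1],
    [0.65, -0.7, 0, 0, 0, 0, 1],
    [0.65, -0.7, 0, 0, 0, 0, 1],
    [0.65, -0.7, 0, 0, 0, 0, 1],
    [0.65, -0.7, 0, 0, 0, 0, 1],
    [0.65, -0.7, 0, 0, 0, 0, 1],
    [0.65, -0.7, 0, 0, 0, 0, 1],
    [0.65, -0.7, 0, 0, 0, 0, 1],
    [0.65, -0.7, 0, 0, 0, 0, 1],
    [0.65, -0.7, 0, 0, 0, 0, 1],
    [0.65, -0.7, 0, 0, 0, 0, 1],
    [0.65, -0.7, 0, 0, 0, 0, 1],
    [0.65, -0.7, 0, 0, 0, 0, 1],
    [0.65, -0.7, 0, 0, 0, 0, 1],
    [0.65, -0.7, 0, 0, 0, 0, 1],
    [0.65, -0.7, 0, 0, 0, 0, 1],
    [0.65, -0.7, 0, 0, 0, 0, 1],
    [0.65, -0.7, 0, 0, 0, 0, 1],
    [0.65, -0.7, 0, 0, 0, 0, 1],
    [0.65, -0.7, 0, 0, 0, 0, 1],
  ],
  force=20,
)

```text
time: 1.77
eef_pos: [0.4383, -0.0432, 0.2312]
tool_rot: [[0.928, 0.373, -0.0], [0.373, -0.928, -0.0], [-0.0, -0.0, -1.0]]
force: [1.0, -0.5, -0.0]
finger_gap: -0.001
gripper_force: 0.0
```

Emit:
play_rows(
  series=[
    [0, 0, 0, 0, 0, -1, 1],
    [0, 0, 0, 0, 0, -1, 1],
    [0, 0, 0, 0, 0, -1, 1],
    [0, 0, 0, 0, 0, -1, 1],
    [0, 0, 0, 0, 0, -1, 1],
    [0, 0, 0, 0, 0, -1, 1],
    [0, 0, 0, 0, 0, -1, 1],
    [0, 0, 0, 0, 0, -1, 1],
    [0, 0, 0, 0, 0, -1, 1],
    [0, 0, 0, 0, 0, -1, 1],
    [0, 0, 0, 0, 0, -1, 1],
    [0, 0, 0, 0, 0, -1, 1],
    [0, 0, 0, 0, 0, -0.2, 1],
    [0, 0, 0, 0, 0, 0, 1],
  ],
)

```text
time: 2.93
eef_pos: [0.4381, -0.0446, 0.2311]
tool_rot: [[-0.088, 0.996, -0.001], [0.996, 0.088, 0.0], [0.0, -0.001, -1.0]]
force: [0.1, -0.1, 0.2]
finger_gap: 0.002
gripper_force: 0.0
```

```bash
cat >> h.py <<'E'
def go(x,y,z,a=None):
    s=bot.state(); R=s["tool_rot"]; u=R.T@(np.array([x,y,z])-s["eef_pos"])/.03
    print("t",s["time"],"tcp",s["eef_pos"].round(4),"a",np.degrees(np.arctan2(R[1,0],R[0,0])).round(2),"tilt",R[:,2].round(4),"need",u.round(3),"q",s["joint_pos"].round(2),"F",s["force"].round(2),"gap",round(s["finger_gap"],3),round(s["gripper_force"],1))
E
python3 -c "
from h import *
go(.508,.133,.08)"
```

```text
t 2.9333 tcp [ 0.4381 -0.0446  0.2311] a 95.04 tilt [-5.e-04  3.e-04 -1.e+00] need [5.691 2.843 5.036] q [ 0.64  0.28 -0.76  1.95  0.22  1.   -0.14] F [ 0.08 -0.15  0.19] gap 0.002 0.0
```

Emit:
play_rows(
  series=[
    [0.57, 0.285, 0.5, 0, 0, 0, 1],
    [0.57, 0.285, 0.5, 0, 0, 0, 1],
    [0.57, 0.285, 0.5, 0, 0, 0, 1],
    [0.57, 0.285, 0.5, 0, 0, 0, 1],
    [0.57, 0.285, 0.5, 0, 0, 0, 1],
    [0.57, 0.285, 0.5, 0, 0, 0, 1],
    [0.57, 0.285, 0.5, 0, 0, 0, 1],
    [0.57, 0.285, 0.5, 0, 0, 0, 1],
    [0.57, 0.285, 0.5, 0, 0, 0, 1],
    [0.57, 0.285, 0.5, 0, 0, 0, 1],
    [0, 0, 0, 0, 0, 0, 1],
    [0, 0, 0, 0, 0, 0, 1],
  ],
)

```text
time: 3.93
eef_pos: [0.5076, 0.1344, 0.0805]
tool_rot: [[-0.089, 0.996, -0.002], [0.996, 0.089, -0.0], [0.0, -0.002, -1.0]]
force: [0.3, -0.5, 1.3]
finger_gap: -0.001
gripper_force: 0.0
```

```bash
python3 -c "
from h import *
go(.508,.133,.056)
o=[]
for n,(x0,y0,x1,y1) in (('top',(150,140,250,215)),('side',(190,180,290,255))):
    p,d=imaging.snapshot(n); o.append(cv2.resize(p[y0:y1,x0:x1,::-1],(400,300),interpolation=cv2.INTER_CUBIC))
cv2.imwrite('pics/c2.png',np.hstack(o))"
```

```text
t 3.9333 tcp [0.5076 0.1344 0.0805] a 95.11 tilt [-1.9e-03 -1.0e-04 -1.0e+00] need [-0.048  0.009  0.815] q [ 0.1   0.59 -0.62  1.95  0.49  0.76 -0.71] F [ 0.31 -0.54  1.3 ] gap -0.001 0.0
```

View pics/c2.png

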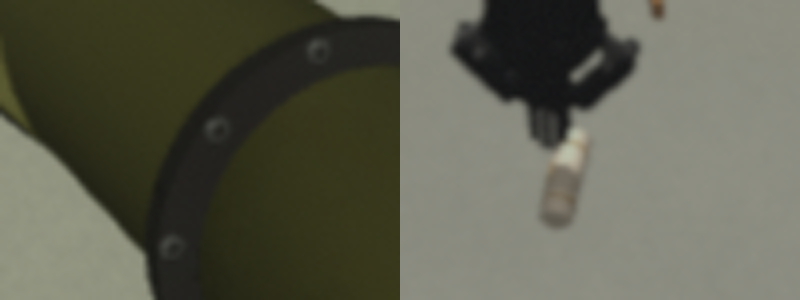

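The side view shows the shut fingertips right above the case, at crop pixel (545,145), with the case at (565,180). Next I'll descend to touch it.

Emit:
play_rows(
  series=[
    [0, 0, 0.25, 0, 0, 0, 1],
    [0, 0, 0.25, 0, 0, 0, 1],
    [0, 0, 0.2, 0, 0, 0, 1],
    [0, 0, 0.05, 0, 0, 0, 1],
    [0, 0, 0, 0, 0, 0, 1],
    [0, 0, 0, 0, 0, 0, 1],
  ],
)

```text
time: 4.53
eef_pos: [0.5081, 0.1333, 0.0587]
tool_rot: [[-0.089, 0.996, -0.0], [0.996, 0.089, -0.0], [0.0, -0.0, -1.0]]
force: [-0.1, 0.5, -0.2]
finger_gap: -0.001
gripper_force: 0.0
```

Emit:
play_rows(
  series=[
    [0, 0, 0.05, 0, 0, 0, 1],
    [0, 0, 0, 0, 0, 0, 1],
    [0, 0, 0, 0, 0, 0, 1],
  ],
)

```text
time: 4.78
eef_pos: [0.5082, 0.1335, 0.0574]
tool_rot: [[-0.089, 0.996, 0.0], [0.996, 0.089, 0.0], [0.0, 0.0, -1.0]]
force: [0.5, -0.1, 0.2]
finger_gap: 0.003
gripper_force: 0.0
```

Emit:
play_rows(
  series=[
    [0, 0, 0.03, 0, 0, 0, 1],
    [0, 0, 0, 0, 0, 0, 1],
    [0, 0, 0, 0, 0, 0, 1],
  ],
)

```text
time: 5.03
eef_pos: [0.5082, 0.1335, 0.0564]
tool_rot: [[-0.089, 0.996, 0.0], [0.996, 0.089, 0.0], [0.0, 0.0, -1.0]]
force: [-0.5, 0.1, -0.1]
finger_gap: -0.002
gripper_force: 0.0
```

Emit:
play_rows(
  series=[
    [0, 0, 0.03, 0, 0, 0, 1],
    [0, 0, 0, 0, 0, 0, 1],
    [0, 0, 0, 0, 0, 0, 1],
  ],
)

```text
time: 5.28
eef_pos: [0.5085, 0.1336, 0.0557]
tool_rot: [[-0.089, 0.996, 0.001], [0.996, 0.089, 0.0], [0.0, 0.001, -1.0]]
force: [-0.8, -0.3, 3.0]
finger_gap: -0.006
gripper_force: 1.2
```

Emit:
play_rows(
  series=[
    [0, 0, 0.02, 0, 0, 0, 1],
    [0, 0, 0, 0, 0, 0, 1],
    [0, 0, 0, 0, 0, 0, 1],
  ],
)

```text
time: 5.53
eef_pos: [0.509, 0.1336, 0.0555]
tool_rot: [[-0.089, 0.996, 0.002], [0.996, 0.089, 0.0], [0.0, 0.002, -1.0]]
force: [1.3, -0.4, 6.3]
finger_gap: 0.002
gripper_force: 3.0
```

Contact is firm at about 6 N, so I'll drag towards the robot.

Emit:
play_rows(
  series=[
    [0, -0.08, 0, 0, 0, 0, 1],
    [0, -0.08, 0, 0, 0, 0, 1],
    [0, -0.08, 0, 0, 0, 0, 1],
    [0, -0.08, 0, 0, 0, 0, 1],
    [0, -0.08, 0, 0, 0, 0, 1],
    [0, -0.08, 0, 0, 0, 0, 1],
  ],
)

```text
time: 6.03
eef_pos: [0.4949, 0.1323, 0.0559]
tool_rot: [[-0.089, 0.996, 0.003], [0.996, 0.089, 0.0], [-0.0, 0.003, -1.0]]
force: [0.5, -1.3, 10.5]
finger_gap: 0.001
gripper_force: 5.2
```

Emit:
play_rows(
  series=[
    [0, -0.08, 0, 0, 0, 0, 1],
    [0, -0.08, 0, 0, 0, 0, 1],
    [0, -0.08, 0, 0, 0, 0, 1],
    [0, -0.08, 0, 0, 0, 0, 1],
    [0, -0.04, 0, 0, 0, 0, 1],
    [0, 0, 0, 0, 0, 0, 1],
  ],
)

```text
time: 6.53
eef_pos: [0.4839, 0.1313, 0.0559]
tool_rot: [[-0.089, 0.996, 0.002], [0.996, 0.089, 0.0], [-0.0, 0.002, -1.0]]
force: [0.4, -1.1, 11.4]
finger_gap: -0.005
gripper_force: 5.4
```

```bash
python3 -c "
from h import *
go(.475,.1306,.0555)
p,d=imaging.snapshot('side'); cv2.imwrite('pics/c3.png',cv2.resize(p[190:245,205:275,::-1],(700,550),interpolation=cv2.INTER_CUBIC))"
```

```text
t 6.5333 tcp [0.4839 0.1313 0.0559] a 95.12 tilt [ 0.0023  0.     -1.    ] need [ 0.004 -0.298  0.012] q [ 0.07  0.59 -0.58  2.04  0.53  0.66 -0.77] F [ 0.38 -1.13 11.38] gap -0.005 5.4
```

View pics/c3.png

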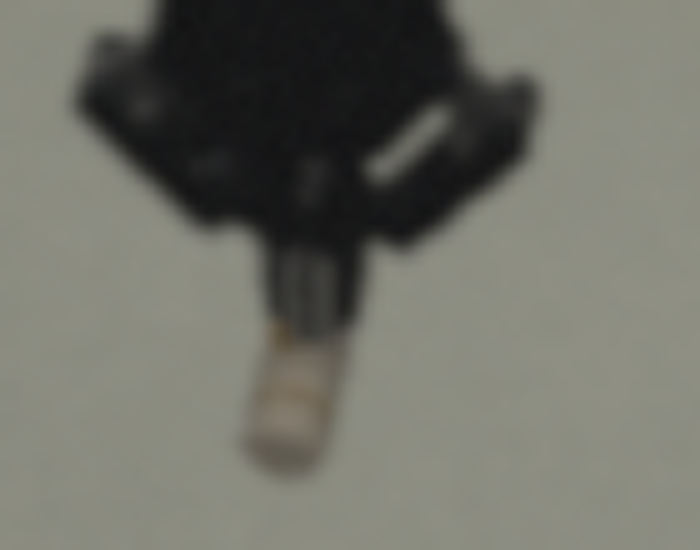

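The brass plate has rolled partway up and shows at crop pixel (282,335). The tip has travelled about 24.5 mm, so roughly 9 mm remain.

Emit:
play_rows(
  series=[
    [0, -0.08, 0, 0, 0, 0, 1],
    [0, -0.08, 0, 0, 0, 0, 1],
    [0, -0.08, 0, 0, 0, 0, 1],
    [0, -0.06, 0, 0, 0, 0, 1],
    [0, 0, 0, 0, 0, 0, 1],
    [0, 0, 0, 0, 0, 0, 1],
  ],
)

```text
time: 7.08
eef_pos: [0.4744, 0.1304, 0.0556]
tool_rot: [[-0.089, 0.996, 0.001], [0.996, 0.089, -0.0], [-0.0, 0.001, -1.0]]
force: [-1.5, -1.1, 9.4]
finger_gap: 0.0
gripper_force: 4.8
```

Emit:
play_rows(
  series=[
    [0, 0, -0.1, 0, 0, 0, 1],
    [0, 0, -0.3, 0, 0, 0, 1],
    [0, 0, -0.8, 0, 0, 0, 1],
    [0, 0, -0.9, 0, 0, 0, 1],
    [-0.6, 0, -0.9, 0, 0, 0, 1],
    [-0.8, 0, -0.2, 0, 0, 0, 1],
    [-1, 0, 0, 0, 0, 0, 0],
    [-1, 0, 0, 0, 0, 0, 0],
    [-1, 0, 0, 0, 0, 0, 0],
    [-1, 0, 0, 0, 0, 0, 0],
    [-1, 0.5, 0, 0, 0, 0, 0],
    [-1, 0.5, 0, 0, 0, -0.4, 0],
    [-0.8, 0.5, 0, 0, 0, -1, 0],
    [0, 0.3, 0, 0, 0, -0.8, 0],
    [0, 0, 0, 0, 0, 0, 0],
    [0, 0, 0, 0, 0, 0, 0],
  ],
)

```text
time: 8.42
eef_pos: [0.5502, -0.107, 0.1509]
tool_rot: [[-0.312, 0.95, -0.001], [0.95, 0.312, 0.002], [0.002, -0.0, -1.0]]
force: [-0.3, 0.5, -0.4]
finger_gap: 0.998
gripper_force: 0.0
```

Run:
```python
from h import *
go(.548,-.149,.12)
o=[]
for n,(x0,y0,x1,y1),bx in (('top',(165,150,235,202),(178,165,222,198)),('side',(205,195,275,247),(215,200,247,245))):
    p,d=imaging.snapshot(n); o.append(cv2.resize(p[y0:y1,x0:x1,::-1],(400,300),interpolation=cv2.INTER_CUBIC))
    try: print(n,case_pose(p,n,bx))
    except Exception as e: print(e)
cv2.imwrite('pics/c4.png',np.clip(1.3*np.hstack(o),0,255))
```

```text
t 8.4167 tcp [ 0.5502 -0.107   0.1509] a 108.21 tilt [-7.0e-04  1.7e-03 -1.0e+00] need [-1.309 -0.509  1.026] q [ 0.62  0.57 -0.74  1.78  0.45  0.97  0.01] F [-0.35  0.48 -0.38] gap 0.998 0.0
top (array([0.4852935 , 0.13225555]), array([-0.08999978,  0.99594179]), array([0.01869413, 0.07821402]), (np.float64(200.13963963963963), np.float64(183.8108108108108)))
side (array([0.48673782, 0.12160105]), array([-0.08440115,  0.99643186]), array([0.01917759, 0.07916844]), (np.float64(236.4812030075188), np.float64(222.2330827067669)))[ WARN:0@2.923] global loadsave.cpp:1063 imwrite_ Unsupported depth image for selected encoder is fallbacked to CV_8U.
```

View pics/c4.png

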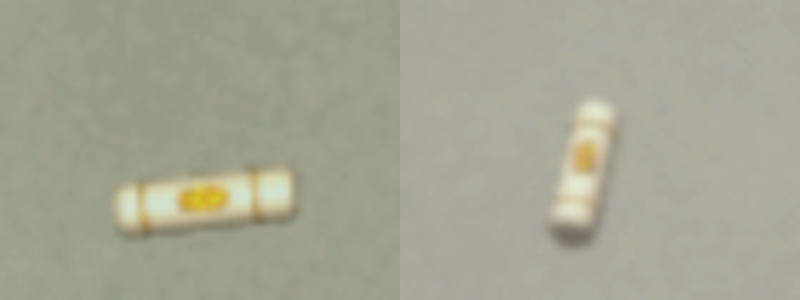

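The plate now faces straight up, at top-crop pixel (204,200), with the case centred near (0.485, 0.132). Next I'll take the tongs.

Emit:
play_rows(
  series=[
    [-0.65, -0.25, 0, 0, 0, 0, 0],
    [-0.66, -0.26, 0.2, 0, 0, 0, 0],
    [0, 0, 0.7, 0, 0, 0, 0],
    [0, 0, 0.7, 0, 0, 0, 0],
    [0, 0, 0.7, 0, 0, 0, 0],
    [0, 0, 0.5, 0, 0, 0, 0],
    [0, 0, 0.4, 0, 0, 0, 0],
    [0, 0, 0.3, 0, 0, 0, 0],
    [0, 0, 0.2, 0, 0, 0, 0],
    [0, 0, 0, 0, 0, 0, 0],
    [0, 0, 0, 0, 0, 0, 0],
  ],
  force=20,
)

```text
time: 9.43
eef_pos: [0.5487, -0.1497, 0.0403]
tool_rot: [[-0.315, 0.949, 0.0], [0.949, 0.315, -0.0], [-0.0, 0.0, -1.0]]
force: [0.6, 0.4, 0.3]
finger_gap: 1.004
gripper_force: 0.0
```

Run:
```python
from h import *
go(.548,-.149,.035)
p,d=imaging.snapshot('side'); cv2.imwrite('pics/c5.png',cv2.resize(p[110:200,190:310,::-1],(800,600),interpolation=cv2.INTER_CUBIC))
```

```text
t 9.4333 tcp [ 0.5487 -0.1497  0.0403] a 108.34 tilt [ 3.e-04 -1.e-04 -1.e+00] need [ 0.028 -0.014  0.176] q [ 0.62  0.71 -0.64  1.87  0.6   0.76 -0.03] F [0.63 0.38 0.28] gap 1.004 0.0
```

View pics/c5.png

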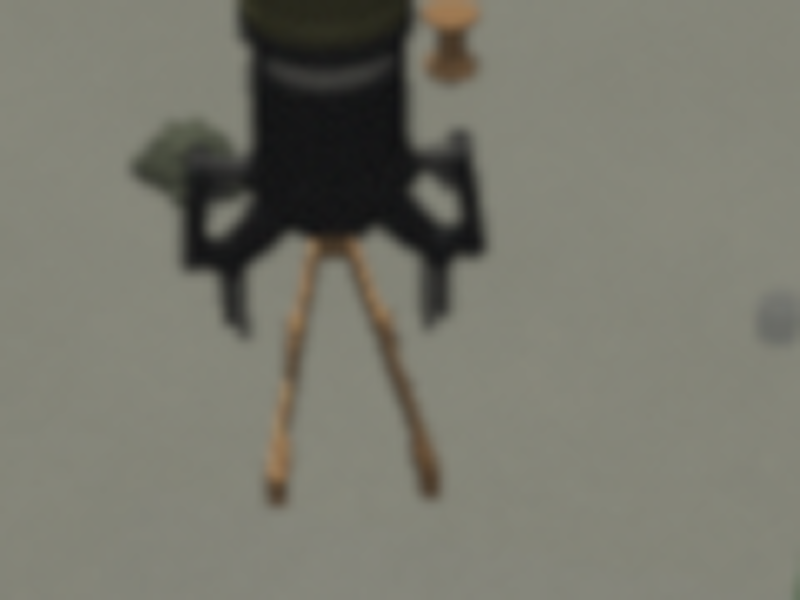

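The fingers stand astride the thumb pads: fingertips at crop (238,325) and (435,318), pads at (295,322) and (386,318). I'll lower slightly and pre-squeeze to about 46 mm.

Emit:
play_rows(
  series=[
    [0, 0, 0.16, 0, 0, 0, 0.2],
    [0, 0, 0, 0, 0, 0, 0.35],
    [0, 0, 0, 0, 0, 0, 0.4],
    [0, 0, 0, 0, 0, 0, 0.43],
    [0, 0, 0, 0, 0, 0, 0.45],
    [0, 0, 0, 0, 0, 0, 0.45],
    [0, 0, 0, 0, 0, 0, 0.45],
    [0, 0, 0, 0, 0, 0, 0.45],
    [0, 0, 0, 0, 0, 0, 0.45],
  ],
  force=20,
)

```text
time: 10.23
eef_pos: [0.5492, -0.1497, 0.0359]
tool_rot: [[-0.314, 0.949, 0.002], [0.949, 0.314, -0.0], [-0.001, 0.002, -1.0]]
force: [-0.3, 0.2, 5.2]
finger_gap: 0.554
gripper_force: 5.0
```

Run:
```python
from h import *
go(.548,-.149,.035)
```

```text
t 10.2333 tcp [ 0.5492 -0.1497  0.0359] a 108.32 tilt [ 1.7e-03 -1.0e-04 -1.0e+00] need [ 0.035 -0.032  0.031] q [ 0.62  0.71 -0.63  1.87  0.6   0.75 -0.03] F [-0.28  0.19  5.16] gap 0.554 5.0
```

Emit:
play_rows(
  series=[
    [0, 0, -0.1, 0, 0, 0, 0.45],
    [0, 0, -0.2, 0, 0, 0, 0.45],
    [0, 0, -0.5, 0, 0, 0, 0.45],
    [0, 0, -0.7, 0, 0, 0, 0.45],
    [0, 0, -0.7, 0, 0, 0, 0.45],
    [0, 0, -0.6, 0, 0, 0, 0.45],
    [0, 0, -0.3, 0, 0, 0, 0.45],
    [0, 0, 0, 0, 0, 0, 0.45],
    [0, 0, 0, 0, 0, 0, 0.45],
    [0, 0, 0, 0, 0, 0, 0.45],
  ],
)

```text
time: 11.07
eef_pos: [0.5477, -0.15, 0.1271]
tool_rot: [[-0.314, 0.949, -0.002], [0.949, 0.314, 0.0], [0.001, -0.002, -1.0]]
force: [0.2, -0.4, -1.4]
finger_gap: 0.551
gripper_force: 3.5
```

Run:
```python
from h import *
go(.548,-.149,.035)
o=[]
for n,(x0,y0,x1,y1) in (('top',(240,110,360,200)),('side',(190,100,310,190))):
    p,d=imaging.snapshot(n); np.savez(n+"6.npz",p=p,d=d); o.append(cv2.resize(p[y0:y1,x0:x1,::-1],(400,300),interpolation=cv2.INTER_CUBIC))
cv2.imwrite('pics/c6.png',np.hstack(o))
```

```text
t 11.0667 tcp [ 0.5477 -0.15    0.1271] a 108.32 tilt [-1.7e-03  2.0e-04 -1.0e+00] need [0.028 0.025 3.068] q [ 0.68  0.6  -0.72  1.79  0.48  0.94  0.07] F [ 0.22 -0.36 -1.45] gap 0.551 3.5
```

View pics/c6.png

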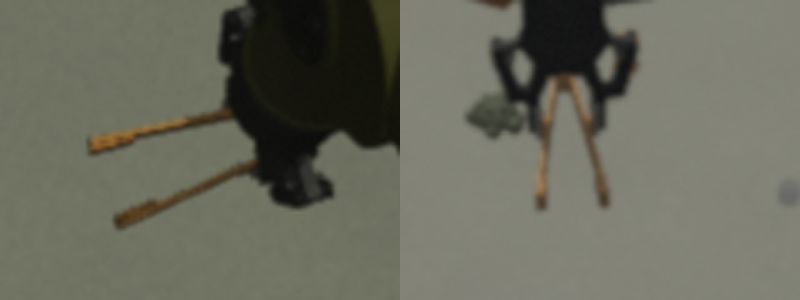

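The tongs hang in the gripper. The tip ends are at top-crop (90,144) and (117,222), and at side-crop (541,208) and (604,206). I'll triangulate them.

Run:
```python
from h import *
s=bot.state();R=s["tool_rot"]
T=np.array([[90,144],[117,222]])/3.3333+[240,110]-.5
S=np.array([[141,206],[204,204]])/3.3333+[190,100]-.5
pts=[]
for t,q in zip(T,S):
    P,e=meet("top",t[None],"side",q[None]); pts.append(P); print(P,e,"tool frame",R.T@(P-s["eef_pos"]))
print(np.linalg.norm(pts[0]-pts[1]))
# tips ray-plane at expected mid height (tcp+~.006)
for z in(.125,.133): print(onplane("top",T,z),onplane("side",S,z))
```

```text
[ 0.5441627  -0.03587859  0.13023534] 0.002987673787489414 tool frame [ 0.10934321  0.03246082 -0.00327868]
[ 0.48927525 -0.05362552  0.12860471] 0.0009684676346226388 tool frame [ 0.10975945 -0.02521994 -0.00154626]
0.05770826629113868
[[ 0.54677709 -0.03597769  0.125     ]
 [ 0.4902832  -0.05384119  0.125     ]] [[ 0.54457706 -0.04191573  0.125     ]
 [ 0.48988796 -0.05793831  0.125     ]]
[[ 0.54509065 -0.0355235   0.133     ]
 [ 0.48912116 -0.05322118  0.133     ]] [[ 0.54156085 -0.03249081  0.133     ]
 [ 0.48743035 -0.04834973  0.133     ]]
```

Emit:
play_rows(
  series=[
    [0.5, 0.02, 0, 0, 0, 0, 0.45],
    [0.8, 0.02, 0, 0, 0, 0, 0.45],
    [0.8, 0.02, 0, 0, 0, 0, 0.45],
    [0.8, 0.02, 0, 0, 0, 0, 0.45],
    [0.8, 0.02, 0, 0, 0, 0, 0.45],
    [0.8, 0.02, 0, 0, 0, 0, 0.45],
    [0.8, 0, 0, 0, 0, 0, 0.45],
    [0.8, 0, 0, 0, 0, 0, 0.45],
    [0.45, 0, 0, 0, 0, 0, 0.45],
    [0, 0, 0.2, 0, 0, 0.4, 0.45],
    [0, 0, 0.3, 0, 0, 0.5, 0.45],
    [0, 0, 0.3, 0, 0, 0.5, 0.45],
    [0, 0, 0.2, 0, 0, 0.5, 0.45],
    [0, 0, 0.2, 0, 0, 0.3, 0.45],
    [0, 0, 0, 0, 0, 0, 0.45],
    [0, 0, 0, 0, 0, 0, 0.45],
    [0, 0, 0, 0, 0, 0, 0.45],
  ],
)

```text
time: 12.58
eef_pos: [0.49, 0.038, 0.092]
tool_rot: [[-0.091, 0.996, -0.0], [0.996, 0.091, 0.0], [0.0, -0.0, -1.0]]
force: [0.1, -0.7, -1.4]
finger_gap: 0.547
gripper_force: 3.5
```

Run:
```python
from h import *
go(.4893,.0376,.040)
o=[]
for n,(x0,y0,x1,y1) in (('top',(170,140,270,215)),('side',(190,160,290,235))):
    p,d=imaging.snapshot(n); o.append(cv2.resize(p[y0:y1,x0:x1,::-1],(400,300),interpolation=cv2.INTER_CUBIC))
cv2.imwrite('pics/c7.png',np.hstack(o))
```

```text
t 12.5833 tcp [0.49  0.038 0.092] a 95.21 tilt [-4.e-04  2.e-04 -1.e+00] need [-0.01  -0.025  1.734] q [ 0.3   0.53 -0.63  2.02  0.47  0.73 -0.53] F [ 0.09 -0.71 -1.44] gap 0.547 3.5
```

View pics/c7.png

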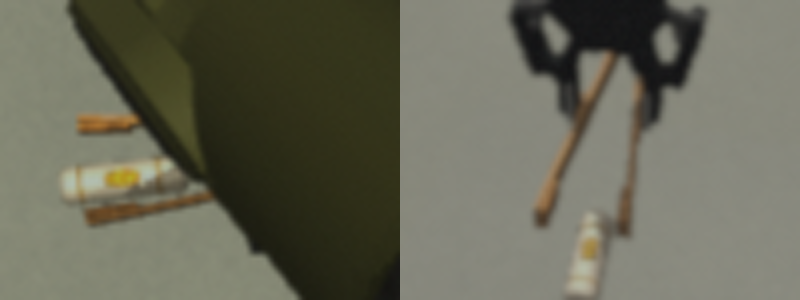

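From above, the tip ends at crop (78,124) and (88,217) straddle the case, whose plate is at (122,180). I'll check this numerically before descending.

Run:
```python
from h import *
s=bot.state();R=s["tool_rot"]
T=np.array([[78,124],[88,217]])/4+[170,140]-.5; S=np.array([[140,216],[225,230]])/4+[190,160]-.5
pp=[]
for t,q in zip(T,S):
    P,e=meet("top",t[None],"side",q[None]); pp.append(P); print(P.round(4),round(e,4),(R.T@(P-s["eef_pos"])).round(4))
print("mid tool",R.T@(sum(pp)/2-s["eef_pos"]),"sep",np.linalg.norm(pp[0]-pp[1]))
pl=np.array([[122,180.]])/4+[170,140]-.5; ps=np.array([[190,248.]])/4+[190,160]-.5
P,e=meet("top",pl,"side",ps); print("plate",P,e); P=onplane("top",pl,.056)[0]; print(P,(R.T@(P-s["eef_pos"])).round(4),onplane("side",ps,.056))
```

```text
[0.5108 0.1513 0.1025] 0.0 [ 0.1112  0.0307 -0.0102]
[0.4538 0.1461 0.0978] 0.0018 [ 0.1111 -0.0266 -0.0055]
mid tool [ 0.11110811  0.00207418 -0.00781657] sep 0.05746486029575249
plate [0.48241628 0.13092848 0.05624853] 0.0007966399776270544
[0.48205033 0.13089531 0.056     ] [0.0934 0.0002 0.0363] [[0.48288994 0.13071771 0.056     ]]
```

Emit:
play_rows(
  series=[
    [0, -0.08, 0.2, 0, 0, 0, 0.45],
    [0, 0, 0.3, 0, 0, 0, 0.45],
    [0, 0, 0.3, 0, 0, 0, 0.45],
    [0, 0, 0.3, 0, 0, 0, 0.45],
    [0, 0, 0.25, 0, 0, 0, 0.45],
    [0, 0, 0.2, 0, 0, 0, 0.45],
    [0, 0, 0.15, 0, 0, 0, 0.45],
    [0, 0, 0, 0, 0, 0, 0.45],
    [0, 0, 0, 0, 0, 0, 0.45],
    [0, 0, 0, 0, 0, 0, 0.45],
  ],
)

```text
time: 13.52
eef_pos: [0.4879, 0.0378, 0.0413]
tool_rot: [[-0.09, 0.996, 0.0], [0.996, 0.09, 0.0], [0.0, 0.0, -1.0]]
force: [-0.2, 0.3, -1.2]
finger_gap: 0.546
gripper_force: 3.5
```

Run:
```python
from h import *
go(.4893,.0376,.040)
o=[]
for n,(x0,y0,x1,y1) in (('top',(170,150,240,202)),('side',(200,190,270,242))):
    p,d=imaging.snapshot(n); o.append(cv2.resize(p[y0:y1,x0:x1,::-1],(400,300),interpolation=cv2.INTER_CUBIC))
cv2.imwrite('pics/c8.png',np.hstack(o))
```

```text
t 13.5167 tcp [0.4879 0.0378 0.0413] a 95.14 tilt [ 4.e-04  1.e-04 -1.e+00] need [-0.009  0.046  0.043] q [ 0.24  0.6  -0.56  2.08  0.55  0.61 -0.61] F [-0.16  0.31 -1.16] gap 0.546 3.5
```

View pics/c8.png

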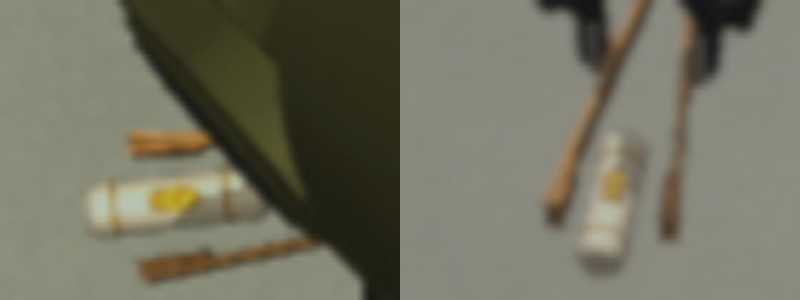

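The case is centred between the cork tips and the plate is still up, so I'll close slowly.

Emit:
play_rows(
  series=[
    [0, 0, 0, 0, 0, 0, 0.48],
    [0, 0, 0, 0, 0, 0, 0.5],
    [0, 0, 0, 0, 0, 0, 0.52],
    [0, 0, 0, 0, 0, 0, 0.54],
    [0, 0, 0, 0, 0, 0, 0.56],
    [0, 0, 0, 0, 0, 0, 0.58],
    [0, 0, 0, 0, 0, 0, 0.6],
    [0, 0, 0, 0, 0, 0, 0.62],
    [0, 0, 0, 0, 0, 0, 0.64],
    [0, 0, 0, 0, 0, 0, 0.67],
    [0, 0, 0, 0, 0, 0, 0.7],
    [0, 0, 0, 0, 0, 0, 0.7],
    [0, 0, 0, 0, 0, 0, 0.7],
    [0, 0, 0, 0, 0, 0, 0.7],
  ],
  force=24,
)

```text
time: 14.78
eef_pos: [0.4878, 0.0375, 0.0411]
tool_rot: [[-0.089, 0.996, 0.0], [0.996, 0.089, -0.0], [-0.0, 0.0, -1.0]]
force: [0.4, -0.1, 0.1]
finger_gap: 0.408
gripper_force: 24.1
```

Emit:
play_rows(
  series=[
    [0, 0, 0, 0, 0, 0, 0.7],
    [0, 0, 0, 0, 0, 0, 0.7],
    [0, 0, 0, 0, 0, 0, 0.7],
    [0, 0, 0, 0, 0, 0, 0.7],
  ],
)

```text
time: 15.12
eef_pos: [0.4878, 0.0376, 0.0411]
tool_rot: [[-0.089, 0.996, 0.0], [0.996, 0.089, 0.0], [0.0, 0.0, -1.0]]
force: [0.7, -0.2, 0.9]
finger_gap: 0.404
gripper_force: 24.1
```

It stopped at 34.4 mm with 24 N, so the case is gripped. Lifting.

Emit:
play_rows(
  series=[
    [0, 0, -0.05, 0, 0, 0, 0.7],
    [0, 0, -0.1, 0, 0, 0, 0.7],
    [0, 0, -0.2, 0, 0, 0, 0.7],
    [0, 0, -0.3, 0, 0, 0, 0.7],
    [0, 0, -0.3, 0, 0, 0, 0.7],
    [0, 0, -0.3, 0, 0, 0, 0.7],
    [0, 0, -0.3, 0, 0, 0, 0.7],
    [0, 0, -0.3, 0, 0, 0, 0.7],
    [0, 0, -0.3, 0, 0, 0, 0.7],
    [0, 0, -0.3, 0, 0, 0, 0.7],
    [0, 0, -0.3, 0, 0, 0, 0.7],
    [0, 0, -0.3, 0, 0, 0, 0.7],
    [0, 0, -0.2, 0, 0, 0, 0.7],
    [0, 0, -0.15, 0, 0, 0, 0.7],
    [0, 0, -0.05, 0, 0, 0, 0.7],
    [0, 0, 0, 0, 0, 0, 0.7],
    [0, 0, 0, 0, 0, 0, 0.7],
    [0, 0, 0, 0, 0, 0, 0.7],
    [0, 0, 0, 0, 0, 0, 0.7],
  ],
)

```text
time: 16.7
eef_pos: [0.4874, 0.0375, 0.1442]
tool_rot: [[-0.09, 0.996, -0.001], [0.996, 0.09, 0.0], [0.0, -0.001, -1.0]]
force: [-0.9, 0.3, -2.1]
finger_gap: 0.405
gripper_force: 24.1
```

Run:
```python
from h import *
go(.4893,.0376,.040)
o=[]
for n,(x0,y0,x1,y1) in (('top',(160,150,240,210)),('side',(190,155,270,215))):
    p,d=imaging.snapshot(n); o.append(cv2.resize(p[y0:y1,x0:x1,::-1],(400,300),interpolation=cv2.INTER_CUBIC))
cv2.imwrite('pics/c9.png',np.hstack(o))
```

```text
t 16.7 tcp [0.4874 0.0375 0.1442] a 95.14 tilt [-8.e-04  0.e+00 -1.e+00] need [-0.004  0.064  3.474] q [ 0.35  0.46 -0.69  1.97  0.38  0.85 -0.46] F [-0.88  0.26 -2.08] gap 0.405 24.1
```

View pics/c9.png

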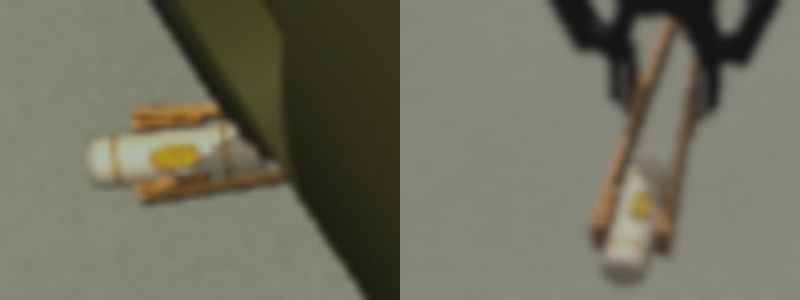

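The case hangs between the cork tips with the plate up, at top-crop (175,157) and side-crop (640,205). I'll check the height and hand in.

Run:
```python
from h import *
P,e=meet("top",np.array([[175,157.]])/5+[159.5,149.5],"side",np.array([[240,205.]])/5+[189.5,154.5]); print(P,e)
go(.4893,.0376,.040)
if P[2]>.125: print(bot.close_job())
```

```text
[0.47804492 0.13042319 0.15771663] 0.0007078943801705016
t 16.8 tcp [0.4875 0.0376 0.1443] a 95.14 tilt [-6.e-04  1.e-04 -1.e+00] need [-0.006  0.061  3.477] q [ 0.35  0.46 -0.69  1.97  0.38  0.85 -0.46] F [ 0.78 -0.4  -0.7 ] gap 0.411 24.1
the job is handed in; nothing more can be done
None
```

I rolled the needle case until its name-plate faced up, lifted it in the tongs to about 0.11 m above the glass, and handed the job in at 16.8 s with the tongs gripped at 24 N; the hand-in gave no verdict.

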